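Push a carton home in its storage lane

ROBOT

A 6-joint arm with a two-finger parallel gripper is mounted at the origin on the work surface. World frame = base frame: x ahead of the robot, y to its left, z up, the work surface at z = 0. Lengths are in m, angles in rad, forces in N, time in s.
With the tool pointing down it reaches from about 0.225 to 0.875 m from the base axis. Payload 3.4 kg.
Tool frame: the origin (TCP) lies on the centre line of the jaws, within the pads' length; the fingertips stand 11 mm ahead of it and the grasp point (between the pads) lies 8 mm behind it; z points along the fingers, y is the line along which they close (so a half turn about z gives the same grasp; the last joint's range is limited). The gripper opens to 85 mm and grips with 20 to 120 N. Pads are 22 mm wide; open, the fingers measure 114 mm over their backs; the gripper's body (76 mm by 85 mm) begins 54 mm behind the grasp point. The pads swing forward as they close: fully open they stand 13 mm farther back than shut.
Start: joints at [-1.244, 0.276, 1.505, -0, 1.361, -0.121], TCP at [0.249, -0.518, 0.216] pointing down, gripper open.
Joint ranges: [-2.89, 2.89], [-0.75, 2.08], [0.22, 2.7], [-1.18, 4.32], [0.11, 2.71], [-2.7, 2.7]. Speed limits (rad/s): [2.57, 2.57, 3.14, 3.14, 3.14, 3.14].

INTERFACE

Orientations are given as a unit quaternion [w, x, y, z].
In Python, from rig import manip, eyes, job gives the robot as it stands.
- The arm moves only by the tool drive_tool, never from a script. Its argument "rows" is a list of rows, each a list of 3 entries, a list of its own where there are three numbers: the turn, a rotation vector about the world's x, y, z in rad, then the shift along the world's x, y, z in cm, then the finger opening in cm, from 0 to 8.54. A call has 1 to 8 rows; each row shifts and turns the commanded pose from where the row before left it; what a row does not reach is not made up. A row lasts 1/8 s, in which the tool goes at most 62.5 mm and 10.7 degrees, less where a joint would pass 70% of its speed; a pose out of reach is approached as far as the arm can. A call is refused whole if a number of a shift passes 6.25 or a number of a turn 0.188, either way. A call with a gripper value outside its range is refused whole. The fingers move at their own pace and stop on an object; "force" is the grip in N (left out, the last holds). Time passes only in rows, so rows that do not move let the fingers close. It gives the time, the measured TCP pose, the force, the opening and the grip force at its end, in the units of the state.
- manip.get_state(): the state, without advancing time (a new reading comes with each control period).
- eyes.get_image(name): name is "side" or "top" or "wrist"; returns the picture (480x640x3 uint8, red, green, blue); there is no depth.
- eyes.get_calibration(name): a dict with "camera_matrix" (3x3 intrinsics, pixels), "view" (4x4, takes a point from world to camera coordinates). Camera axes: x right, y up, looking along -z (the intrinsics and any distortion apply to the point x, -y, -z); pixel columns grow to the right and rows downward; lengths in m; the calibration is good to about 2 mm. A picture is of the moment at which its call begins: read the wrist's pose just before it. get_calibration takes no time and is no camera call; for the wrist camera it gives the pose at the moment of the call.
- job.sign_off(): hands the job in; it is judged then, once.
The state is a dict: "clock": time; "qpos": joint angles; "qd": joint speeds; "effort": joint torques, N m; "position": TCP position; "ee_rot": TCP orientation; "contact_force": force on the tool from outside, world axes, zero at the start; "moment": the same for the moment, N m; "width": finger opening in m; "gripper_force": force on a finger pad.
Only numpy, scipy, OpenCV 4.12 (cv2) and the standard library are available. Lean on these libraries where they do the work, as an engineer would, in place of code of your own. Each camera call takes 0.05 s, during which the arm holds its last target. There are 200 camera calls.

TASK

Line the carton up with the empty middle lane of the stock bay and push it lengthways down the lane until it is fully home against the stop board, without the carton or the robot ever touching either of the lane's two guide rails. Only push it along the board with the fingers: do not pick it up or tip it, leave everything else where it stands, and finish clear of it all.

Things in the scene. Friction and masses are not known exactly. Their poses are not given: they have to be found in the camera images.
- carton: closed cardboard carton (sizes in mm), 100 long (its x) x 88 wide (its y) x 60 high, 0.3 to 0.65 kg, loose on the bay's board in front of the lane, askew by up to 0.3 rad and up to 45 off the lane's middle line to either side. Origin: centre of its underside, z up
- bay: fixed stock bay: a smooth pale board 8 thick, 330 x 320, with four low wooden battens making three lanes and a stop board across their far end; the middle lane is empty. Origin: at table level below the middle of the middle lane's open near end; x runs down the lane, away from the robot, y left, z up. Board bare from x = -160 to 0. Carton home: its origin at x = 100, y = 0, z = 8
- lane_end (a point): point on the board at the middle of the stop board's near face, bay x = 150, y = 0, z = 8. The middle lane is 150 long (bay x = 0 to 150) and 108 wide between its rails (bay y = -54 to 54), 10 to spare each side of the carton. The stop board rises 40 above the board
- rail_left: left guide rail of the middle lane, a wooden batten 150 long, 14 wide, 16 high, fixed on the board, its top 24 above the table. Origin: middle of its underside; x along it. Its inner face is 7 from the origin, towards -y
- rail_right: right guide rail of the middle lane, the same batten; its inner face is 7 from the origin, towards +y
- tin: short closed tin, 62 across and 55 tall, standing at the back of the stocked lane left of the empty one. Bystander, loose, origin at the centre of its underside
- jar: short closed glass jar, 58 across and 58 tall, standing at the back of the stocked lane right of the empty one. Bystander, loose, origin at the centre of its underside
- tape_roll: roll of tape lying flat on the table left of the bay, 90 across, 36 high. Bystander, loose, origin at the centre of its underside
- screwdriver: screwdriver about 200 long lying on the table right of the bay. Bystander, loose
- glue: glue bottle 56 across and 150 tall, standing on the table to the right. Bystander, loose, origin at the centre of its underside
- tub: empty open plastic tub 84 across and 75 tall, standing on the table to the left. Bystander, loose, origin at the centre of its underside
- spray: spray can 58 across and 160 tall, standing on the table to the left, beyond the tub. Bystander, loose, origin at the centre of its underside
Things that resemble listed ones, but are neither listed nor needed, are in the scene too. Leave any turquoise or yellow look-alike of the carton alone.

How it is judged:
By the outcome, as a careful person would: the job done as asked, in the order asked, and still so for the second after the job is handed in, with the robot touching nothing.
It also fails if it takes over 58 s, if anything falls off the work surface, if the arm or the gripper's body presses on something with over 40 N, if the wrist force passes 120 N, or if a joint passes its speed limit or range.

## Working session

There is one attempt and no reset: what is moved stays moved. The work goes in short steps, Python scripts to look and compute and a tool call to move; the robot and the scene stay as the last step left them, time stands still between calls to the robot, and variables do not carry over. Pictures are saved under pics/ and viewed, at most 14 in all, crops included, and the job is handed in when it is done.

Besides the shell and the picture viewer there is one more tool, called by a JSON object that holds its "name" and its "arguments", one argument or row to a line. drive_tool: Moves the arm, as the interface text tells. Its arguments: {"type":"object","properties":{"rows":{"type":"array"},"force":{"type":"number"}},"required":["rows"]}

```bash
mkdir -p pics; ls
python3 - <<'E'
from rig import manip, eyes, job
import cv2
print(manip.get_state())
for n in ("top","side"):
    cv2.imwrite(f"pics/{n}0.png",eyes.get_image(n)[:,:,::-1]); c=eyes.get_calibration(n); print(n,c)
E
```

```text
pics
{'clock': 0.0, 'qpos': array([-1.24398809e+00,  2.76582281e-01,  1.50618521e+00, -1.41113042e-05,
        1.36069314e+00, -1.20979067e-01]), 'qd': array([ 1.24353341e-03, -6.36497490e-04,  1.79430880e-03, -9.44788844e-04,
        2.42572820e-04, -7.13933215e-05]), 'effort': array([ 1.64211753e-03, -4.16760492e+01, -2.45799994e+01,  2.79817061e-05,
        1.08744655e-02, -2.03358508e-05]), 'position': array([ 0.24877148, -0.51775199,  0.21482624]), 'ee_rot': array([-9.28342202e-04,  9.75039591e-01,  2.22029106e-01, -1.02814501e-04]), 'contact_force': array([-0.19625011,  0.18286851, -0.38313953]), 'moment': array([-0.0383792 ,  0.02510717,  0.0030197 ]), 'gripper_force': 0.0, 'width': 0.08516050257799095}
top {'camera_matrix': array([[463.56142968,   0.        , 322.03428957],
       [  0.        , 463.56142968, 233.19668621],
       [  0.        ,   0.        ,   1.        ]]), 'view': array([[-0.02228576, -0.99918553, -0.03363966,  0.04768663],
       [ 0.99394855, -0.02576401,  0.10678248, -0.5370663 ],
       [-0.1075622 , -0.03105636,  0.99371318, -1.14176008],
       [ 0.        ,  0.        ,  0.        ,  1.        ]])}
side {'camera_matrix': array([[456.38842724,   0.        , 314.41539654],
       [  0.        , 456.38842724, 242.42120153],
       [  0.        ,   0.        ,   1.        ]]), 'view': array([[-0.75928361, -0.65055981,  0.0161349 ,  0.41211793],
       [ 0.41738029, -0.46781225,  0.779067  , -0.2404589 ],
       [-0.49928157,  0.5982672 ,  0.62673301, -1.10490621],
       [ 0.        ,  0.        ,  0.        ,  1.        ]])}
```

View pics/top0.png

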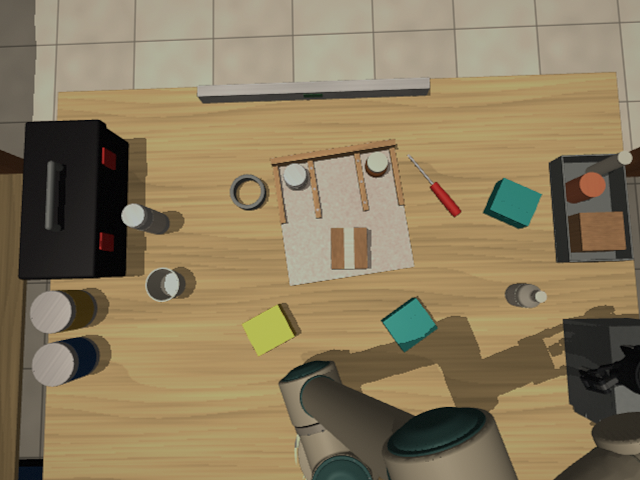

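View pics/side0.png

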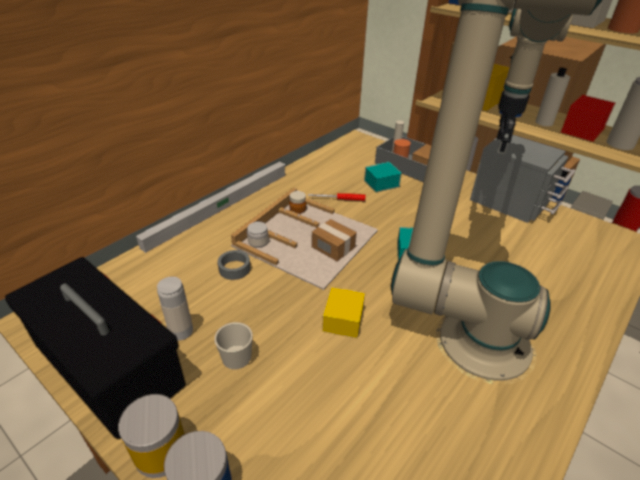

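Top view: brown carton with a pale tape stripe at about (350,248). The bay's near edge runs (290,285)–(413,266) and the middle lane lies between rails at (316,190) and (362,182). Carton-like candidates are brown (350,248), yellow (270,330), turquoise (410,323) and turquoise (513,203). The brown one, on the board in front of the lane, fits the description. I'll confirm it in a crop.

Run:
```python
import cv2
im=cv2.imread("pics/top0.png")[130:290,260:425]
cv2.imwrite("pics/crop0.png",cv2.resize(im,None,fx=3.7,fy=3.7,interpolation=cv2.INTER_CUBIC))
```

```text
(no output)
```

View pics/crop0.png

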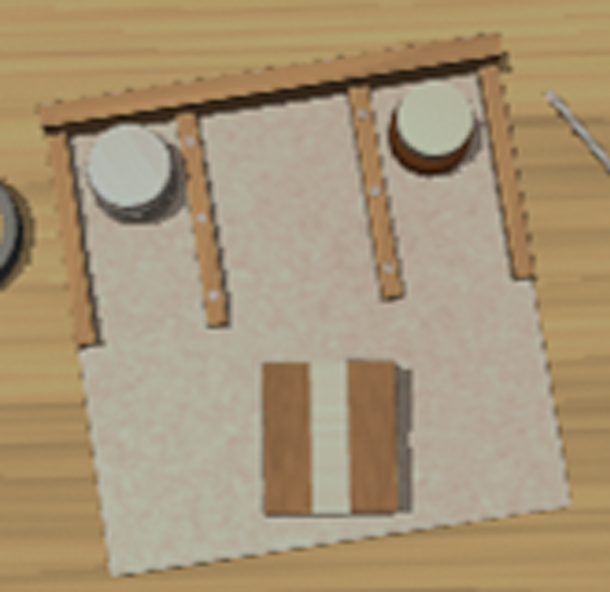

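The crop confirms it: a brown, tape-striped carton on the pale board, askew in front of the empty middle lane. The others are yellow or turquoise. Next I'll measure poses.

```bash
cat > h.py <<'E'
from rig import manip, eyes, job
import cv2, numpy as np
from scipy.spatial.transform import Rotation as R
def cast(cal,px,z):
    K,V=cal["camera_matrix"],cal["view"]; Rm,t=V[:3,:3],V[:3,3]
    px=np.atleast_2d(np.float64(px)); c=-Rm.T@t
    d=(np.c_[px,np.ones(len(px))]@np.linalg.inv(K).T)*[1,-1,-1]@Rm
    return c+d*((z-c[2])/d[:,2])[:,None]
def bay_from(cal,L,Rr):
    # inner edges (near,far) of left and right rail tops
    l,r=cast(cal,L,.024)[:,:2],cast(cal,Rr,.024)[:,:2]
    d=(l[1]-l[0])/np.linalg.norm(l[1]-l[0])+(r[1]-r[0])/np.linalg.norm(r[1]-r[0]); a=np.arctan2(d[1],d[0])
    return (l[0]+r[0])/2,a,l,r
def tobay(p,o,a):
    c,s=np.cos(a),np.sin(a); return (np.atleast_2d(p)[:,:2]-o)@np.array([[c,-s],[s,c]])
E
python3 - <<'E'
from h import *
cal=eyes.get_calibration("top"); f=lambda P:np.array(P)/3.7+[260-.37,130-.37]
o,a,l,r=bay_from(cal,f([(228,322),(199,113)]),f([(382,301),(349,90)]))
print("bay",o,a,"\n",l,r, "rail gap",np.linalg.norm(l-r,axis=1),"len",np.linalg.norm(l[1]-l[0]))
print("board near",tobay(cast(cal,f([(110,576),(570,507)]),.008),o,a))
im=cv2.imread("pics/top0.png"); hsv=cv2.cvtColor(im,cv2.COLOR_BGR2HSV)
m=cv2.inRange(hsv,(4,70,60),(20,255,255)); m[:225]=0;m[275:]=0;m[:,:322]=0;m[:,378:]=0
m=cv2.morphologyEx(m,cv2.MORPH_OPEN,np.ones((3,3)))
pts=cv2.findNonZero(m)[:,0]; q=cast(cal,pts,.068)[:,:2]
rc=cv2.minAreaRect((q*1000).astype(np.float32)); print(rc, len(pts))
b=cv2.boxPoints(rc)/1000; print(b,"bay",tobay(b,o,a),"c",tobay(np.array(rc[0])/1000,o,a))
print("crop corners",cast(cal,f([(263,363),(396,360),(400,513),(264,515)]),.068)[:,:2])
E
```

```text
bay [ 0.58695372 -0.01717354] 0.11798749331336156 
 [[0.58110286 0.03595312]
 [0.72899865 0.05295384]] [[ 0.59280459 -0.07030019]
 [ 0.74212049 -0.05206447]] rail gap [0.10689572 0.1058349 ] len 0.1488697066827377
board near [[-0.16037032  0.15884238]
 [-0.15794755 -0.16061152]]
((497.43792724609375, -31.20108413696289), (87.48063659667969, 99.80819702148438), 88.6603775024414) 1087
[[ 0.4465249  -0.07376276]
 [ 0.5463058  -0.07609614]
 [ 0.54835093  0.01136059]
 [ 0.44857007  0.01369397]] bay [[-0.14611385 -0.03966536]
 [-0.04730136 -0.05372812]
 [-0.03497554  0.03287983]
 [-0.13378801  0.04694259]] c [[-0.09054468 -0.00339277]]
crop corners [[ 0.54676906  0.01200966]
 [ 0.54645314 -0.07567441]
 [ 0.4458241  -0.07500289]
 [ 0.44659238  0.01378973]]
```

{"name": "drive_tool", "arguments": {
  "rows": [
    [[0,0,-0.11],[1.2,4,0],4.5],
    [[0,0,-0.11],[1.2,4,0],4.5],
    [[0,0,-0.11],[1.2,4,0],4.5],
    [[0,0,0],[1.2,4,0],4.5],
    [[0,0,0],[1.2,4,0],4.5],
    [[0,0,0],[1.2,4,0],4.5],
    [[0,0,0],[1.2,4,0],4.5],
    [[0,0,0],[1.2,4,0],4.5]
  ]
}}

```text
clock: 1.1
position: [0.345, -0.1969, 0.2155]
ee_rot: [-0.0, 0.998, 0.059, -0.0]
contact_force: [0.2, 0.9, 0.8]
width: 0.0451
gripper_force: 0.0
```

{"name": "drive_tool", "arguments": {
  "rows": [
    [[0,0,0],[1.2,4,0],4.5],
    [[0,0,0],[1.2,4,0],4.5],
    [[0,0,0],[1.2,4,0],4.5],
    [[0,0,0],[1.0,3.6,0],4.5],
    [[0,0,0],[0,0,0],4.5],
    [[0,0,0],[0,0,0],4.5]
  ]
}}

```text
clock: 1.85
position: [0.3907, -0.0426, 0.2155]
ee_rot: [0.0, 0.998, 0.059, -0.0]
contact_force: [-0.1, -0.2, -0.3]
width: 0.0452
gripper_force: 0.0
```

Run:
```python
from h import *
c=eyes.get_calibration("wrist"); cv2.imwrite("pics/w1.png",eyes.get_image("wrist")[:,:,::-1])
V=c["view"];print(-V[:3,:3].T@V[:3,3], V[2,:3]); print(c.keys())
```

```text
[ 0.47329254 -0.03236281  0.37345892] [0.32311817 0.03939702 0.94553822]
dict_keys(['camera_matrix', 'view'])
```

View pics/w1.png

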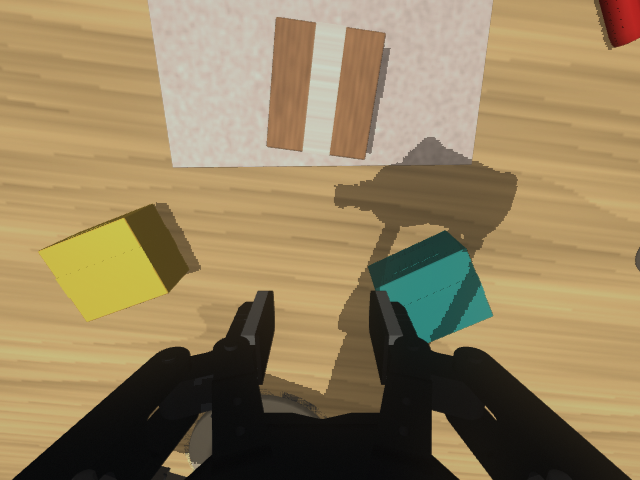

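Wrist view: carton at (325,90), fingers at (255,340) and (385,340), with free table between the yellow block (105,265) and the turquoise block (430,290). Going down behind the carton.

{"name": "drive_tool", "arguments": {
  "rows": [
    [[0,0,0],[0,0,-3],4.5],
    [[0,0,0],[0,0,-4],4.5],
    [[0,0,0],[0,0,-4],4.5],
    [[0,0,0],[0,0,-4],4.5],
    [[0,0,0],[0,0,-2.2],4.5],
    [[0,0,0],[0,0,0],4.5],
    [[0,0,0],[2.0,0.24,0],4.5],
    [[0,0,0],[0,0,0],4.5]
  ]
}}

```text
clock: 2.9
position: [0.4134, -0.0411, 0.045]
ee_rot: [0.001, 0.998, 0.059, 0.002]
contact_force: [1.0, 0.8, 0.4]
width: 0.0449
gripper_force: 0.0
```

Run:
```python
from h import *
a=eyes.get_image("wrist"); b=eyes.get_image("side")[150:330,220:480]
cv2.imwrite("pics/w2.png",np.hstack([cv2.resize(a,(400,300)),cv2.resize(b,(400,300),interpolation=cv2.INTER_CUBIC)])[:,:,::-1])
```

```text
(no output)
```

View pics/w2.png

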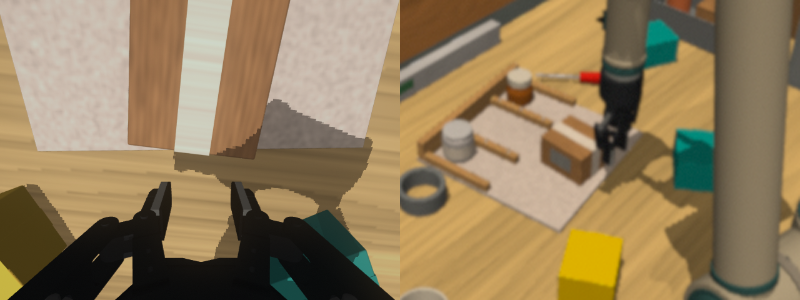

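{"name": "drive_tool", "arguments": {
  "rows": [
    [[0,0,0],[0.6,0.07,0],4.5],
    [[0,0,0],[0.5,0.06,0],4.5],
    [[0,0,0],[0.4,0.05,0],4.5],
    [[0,0,0],[0.4,0.05,0],4.5],
    [[0,0,0],[0.4,0.05,0],4.5],
    [[0,0,0],[0.4,0.05,0],4.5],
    [[0,0,0],[0.4,0.05,0],4.5],
    [[0,0,0],[0,0,0],4.5]
  ]
}}

```text
clock: 4.0
position: [0.4427, -0.0361, 0.0437]
ee_rot: [-0.0, 0.998, 0.059, 0.0]
contact_force: [-0.9, 0.1, 0.3]
width: 0.0453
gripper_force: 0.4
```

```bash
cat >> h.py <<'E'
O,A=np.array([.58695,-.01717]),.118
def carton(name,tag,box):
    cal=eyes.get_calibration(name); im=eyes.get_image(name)[:,:,::-1].copy(); cv2.imwrite(f"pics/{tag}.png",im)
    m=cv2.inRange(cv2.cvtColor(im,cv2.COLOR_BGR2HSV),(4,70,60),(20,255,255))
    k=np.zeros_like(m); x0,y0,x1,y1=box; k[y0:y1,x0:x1]=1; m=cv2.morphologyEx(m*k,cv2.MORPH_OPEN,np.ones((3,3)))
    q=tobay(cast(cal,cv2.findNonZero(m)[:,0],.068),O,A)
    rc=cv2.minAreaRect((q*1000).astype(np.float32)); print(tag,rc,len(q)); return cv2.boxPoints(rc)
def tcp(): 
    s=manip.get_state(); print("tcp bay",tobay(s["position"],O,A),s["position"][2],s["clock"],s["contact_force"])
E
python3 - <<'E'
from h import *
tcp(); print(carton("top","t3",(322,215,378,275)))
a=cv2.imread("pics/t3.png")[130:290,260:425]; b=eyes.get_image("wrist")[:,:,::-1]
cv2.imwrite("pics/v3.png",np.hstack([cv2.resize(a,(400,388),interpolation=cv2.INTER_CUBIC),cv2.resize(b,(400,388))]))
E
```

```text
tcp bay [[-0.14547025 -0.00179669]] 0.04365650225262235 4.0 [-0.9421727   0.13446264  0.3298545 ]
t3 ((-50.91490936279297, -1.8519096374511719), (87.82518005371094, 41.69987487792969), 81.7112808227539) 350
[[-77.87755  -42.30004 ]
 [-36.613266 -48.311554]
 [-23.95227   38.596222]
 [-65.21655   44.607735]]
```

View pics/v3.png

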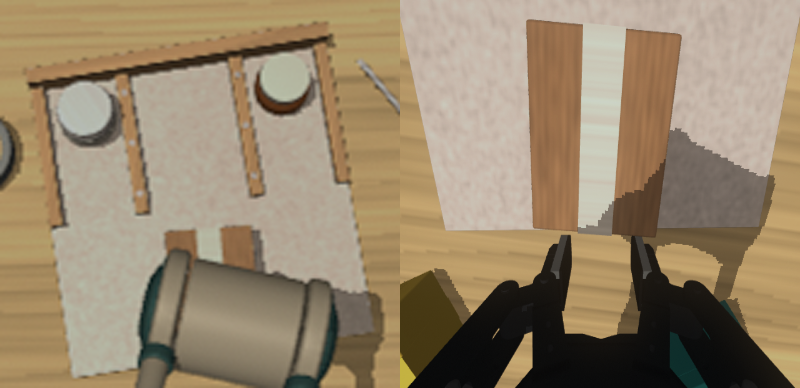

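Run:
```python
from h import *
cal=eyes.get_calibration("wrist")
p=tobay(cast(cal,[(203,25),(448,44.5),(408,293),(214,282)],.068),O,A); print(p)
for i,j in((0,1),(1,2),(2,3),(3,0)): print(np.linalg.norm(p[i]-p[j]))
d=p[0]-p[3]+p[1]-p[2];print("centre",p.mean(0),"yaw",np.arctan2(d[1],d[0]))
print("board edge",tobay(cast(cal,[((445-400)*1.6,230*1.237),((758-400)*1.6,227*1.237)],.008),O,A))
```

```text
[[-0.03121332  0.03930784]
 [-0.03721221 -0.04595276]
 [-0.13494334 -0.03996701]
 [-0.12944757  0.04568276]]
0.08547137136253433
0.09791427170988422
0.08582590668139232
0.09844088256650725
centre [-0.08320411 -0.00023229] yaw -0.06299236960518838
board edge [[-0.16111399  0.15749031]
 [-0.15878839 -0.16127168]]
```

{"name": "drive_tool", "arguments": {
  "rows": [
    [[0,0,0],[0.3,0.03,0],4.5],
    [[0,0,0],[0.3,0.04,0],4.5],
    [[0,0,0],[0.3,0.03,0],4.5],
    [[0,0,0],[0.3,0.04,0],4.5],
    [[0,0,0],[0,0,0],4.5]
  ]
}}

```text
clock: 4.72
position: [0.4546, -0.0346, 0.0437]
ee_rot: [-0.0, 0.998, 0.059, 0.0]
contact_force: [-1.3, -2.2, 0.3]
width: 0.0449
gripper_force: 0.7
```

Run:
```python
from h import *
tcp(); cal=eyes.get_calibration("wrist"); im=eyes.get_image("wrist")[:,:,::-1].copy()
cv2.imwrite("pics/w4.png",im); np.save("cal4.npy",cal["view"])
```

```text
tcp bay [[-0.13348667 -0.00174717]] 0.043716290983069284 4.725 [-1.29165278 -2.2126412   0.27464645]
```

View pics/w4.png

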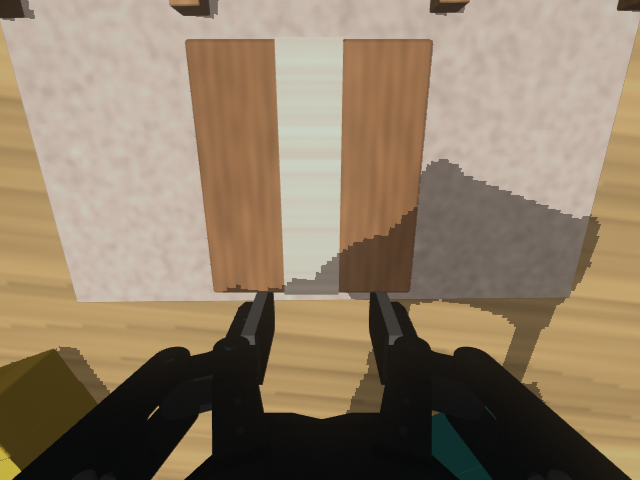

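Carton is flush on both fingertips. Its top corners are (187,40), (432,40), (410,292) and (213,292). Rail ends are at (190,8) on the left and (449,6) on the right.

Run:
```python
from h import *
cal=eyes.get_calibration("wrist")
p=tobay(cast(cal,[(187,40),(432.5,40),(410,292),(213.5,292)],.068),O,A); print(p)
d=p[0]-p[3]+p[1]-p[2];print("centre",p.mean(0),"yaw",np.arctan2(d[1],d[0]))
im=cv2.imread("pics/w4.png"); cv2.imwrite("pics/c4.png",np.vstack([cv2.resize(im[:40,150:250],None,fx=7,fy=7),cv2.resize(im[:40,400:500],None,fx=7,fy=7)]))
```

```text
[[-0.02376841  0.04540853]
 [-0.02379864 -0.04034045]
 [-0.12240048 -0.04081155]
 [-0.12233248  0.04639562]]
centre [-0.073075    0.00266304] yaw -0.0026170609307675048
```

View pics/c4.png

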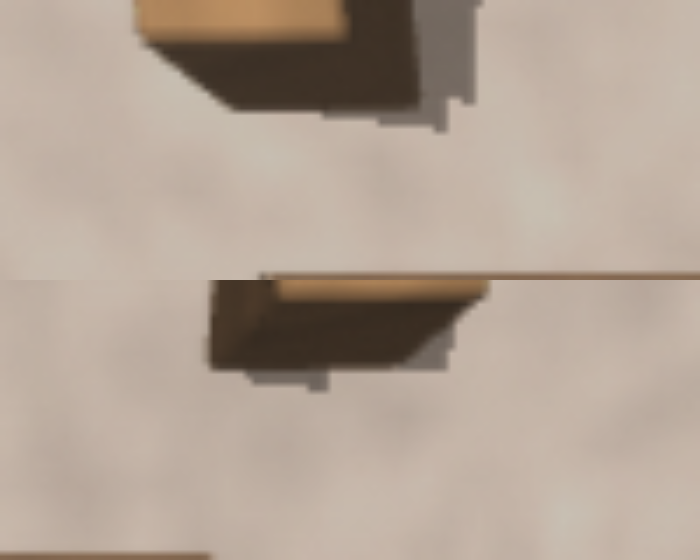

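Run:
```python
from h import *
cal=eyes.get_calibration("wrist")
print(tobay(cast(cal,[(209.6,15),(429.5,12.2)],.008),O,A))
```

```text
[[-0.00086724  0.05380548]
 [ 0.00029286 -0.05501677]]
```

{"name": "drive_tool", "arguments": {
  "rows": [
    [[0,0,0.008],[0.4,0.02,0],4.5],
    [[0,0,0],[0.6,0.03,0],4.5],
    [[0,0,0],[0.6,0.03,0],4.5],
    [[0,0,0],[0.6,0.04,0],4.5],
    [[0,0,0],[0.6,0.03,0],4.5],
    [[0,0,0],[0.6,0.03,0],4.5],
    [[0,0,0],[0.5,0.03,0],4.5],
    [[0,0,0],[0,0,0],4.5]
  ]
}}

```text
clock: 5.78
position: [0.4945, -0.0328, 0.0438]
ee_rot: [0.0, 0.998, 0.063, 0.001]
contact_force: [-0.7, 0.9, -0.3]
width: 0.0452
gripper_force: 0.2
```

```bash
sed -i 's/,\.118$/,.126/' h.py
python3 - <<'E'
from h import *
tcp(); cv2.imwrite("pics/w5.png",eyes.get_image("wrist")[:,:,::-1])
E
```

```text
tcp bay [[-0.0936839  -0.00383748]] 0.04382112941338902 5.775 [-0.67496352  0.8553228  -0.31818215]
```

View pics/w5.png

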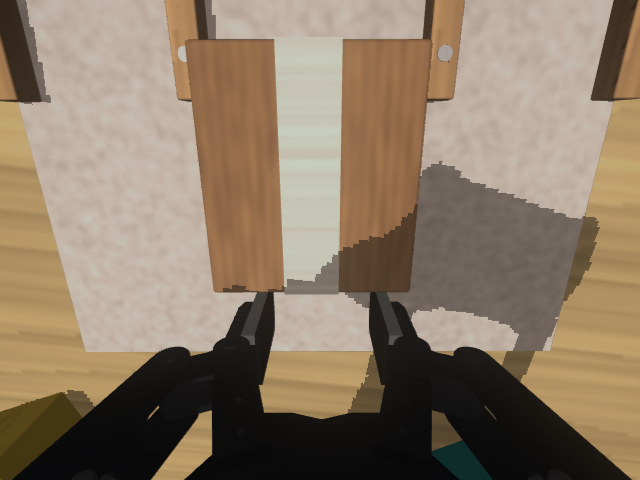

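Run:
```python
from h import *
cal=eyes.get_calibration("wrist")
p=tobay(cast(cal,[(188,40),(431.5,40),(410,292),(213.5,292)],.068),O,A)*1e3; print(p.round(1))
d=p[0]-p[3]+p[1]-p[2];print("centre",p.mean(0),"yaw",np.arctan2(d[1],d[0]))
print((tobay(cast(cal,[(165,0),(179,98),(465,0),(453,97),(433,97)],.024),O,A)*1e3).round(1))
print((tobay(cast(cal,[(86,351.5),(550,350)],.008),O,A)*1e3).round(1))
```

```text
[[ 16.1  43.1]
 [ 16.1 -42.2]
 [-82.8 -43. ]
 [-82.6  44.4]]
centre [-33.31295577   0.56806637] yaw -0.002774625381348428
[[ 40.8  66.7]
 [ -0.   65.9]
 [ 40.8 -68.4]
 [  0.3 -68. ]
 [  0.3 -58.2]]
[[-160.3  158. ]
 [-159.6 -160.5]]
```

{"name": "drive_tool", "arguments": {
  "rows": [
    [[0,0,0],[0.5,0.06,0],4.5],
    [[0,0,0],[0.75,0.09,0],4.5],
    [[0,0,0],[0.75,0.09,0],4.5],
    [[0,0,0],[0.75,0.09,0],4.5],
    [[0,0,0],[0.75,0.09,0],4.5],
    [[0,0,0],[0.75,0.09,0],4.5],
    [[0,0,0],[0.75,0.09,0],4.5],
    [[0,0,0],[0.4,0.05,0],4.5]
  ]
}}

```text
clock: 6.82
position: [0.5478, -0.0261, 0.0437]
ee_rot: [0.0, 0.998, 0.063, 0.0]
contact_force: [-4.8, -1.1, 2.5]
width: 0.0449
gripper_force: 2.2
```

Run:
```python
from h import *
tcp(); cv2.imwrite("pics/w6.png",eyes.get_image("wrist")[:,:,::-1])
```

```text
tcp bay [[-0.03996406 -0.00395478]] 0.0436890636522185 6.825 [-4.76730932 -1.06985781  2.50629605]
```

View pics/w6.png

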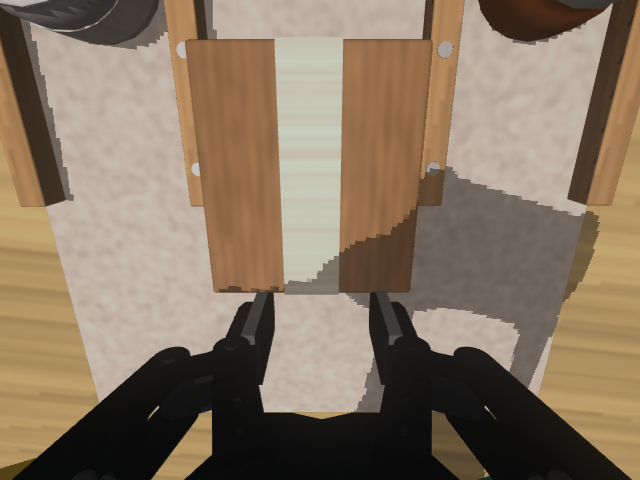

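Carton is centred between the rails at (195,190) and (430,190), still flush on the fingers. Continuing.

{"name": "drive_tool", "arguments": {
  "rows": [
    [[0,0,0],[0.8,0.1,0],4.5],
    [[0,0,0],[0.8,0.1,0],4.5],
    [[0,0,0],[0.8,0.1,0],4.5],
    [[0,0,0],[0.8,0.1,0],4.5],
    [[0,0,0],[0.8,0.1,0],4.5],
    [[0,0,0],[0.8,0.1,0],4.5],
    [[0,0,0],[0.8,0.1,0],4.5],
    [[0,0,0],[0.8,0.1,0],4.5]
  ]
}}

```text
clock: 7.88
position: [0.6116, -0.0181, 0.0436]
ee_rot: [0.0, 0.998, 0.063, 0.0]
contact_force: [-2.4, -0.1, -0.0]
width: 0.0454
gripper_force: 1.3
```

{"name": "drive_tool", "arguments": {
  "rows": [
    [[0,0,0],[0.3,0.04,0],4.5],
    [[0,0,0],[0.3,0.04,0],4.5],
    [[0,0,0],[0.3,0.03,0],4.5],
    [[0,0,0],[0.2,0.03,0],4.5],
    [[0,0,0],[0,0,0],4.5]
  ]
}}

```text
clock: 8.5
position: [0.6224, -0.0167, 0.0437]
ee_rot: [0.0, 0.998, 0.063, 0.0]
contact_force: [-1.6, 0.4, -0.5]
width: 0.0449
gripper_force: 0.7
```

{"name": "drive_tool", "arguments": {
  "rows": [
    [[0,0,0],[0.2,0.02,0],4.5],
    [[0,0,0],[0,0,0],4.5]
  ]
}}

```text
clock: 8.75
position: [0.6242, -0.0165, 0.0437]
ee_rot: [0.0, 0.998, 0.063, 0.0]
contact_force: [-1.9, -1.2, -1.4]
width: 0.0451
gripper_force: 1.0
```

Run:
```python
from h import *
tcp()
```

```text
tcp bay [[ 0.03701498 -0.00401376]] 0.04372601617213363 8.75 [-1.90741036 -1.19736225 -1.44889239]
```

{"name": "drive_tool", "arguments": {
  "rows": [
    [[0,0,0],[0.15,0.02,0],4.5],
    [[0,0,0],[0.1,0.01,0],4.5],
    [[0,0,0],[0,0,0],4.5]
  ]
}}

```text
clock: 9.12
position: [0.6261, -0.0163, 0.0437]
ee_rot: [0.0, 0.998, 0.063, -0.0]
contact_force: [-2.5, -1.1, 1.2]
width: 0.0449
gripper_force: 1.9
```

{"name": "drive_tool", "arguments": {
  "rows": [
    [[0,0,0],[0.1,0.01,0],4.5],
    [[0,0,0],[0,0,0],4.5]
  ]
}}

```text
clock: 9.38
position: [0.6261, -0.0163, 0.0437]
ee_rot: [0.0, 0.998, 0.063, -0.001]
contact_force: [-5.5, -0.4, 2.3]
width: 0.045
gripper_force: 3.0
```

{"name": "drive_tool", "arguments": {
  "rows": [
    [[0,0,0],[0.15,0.02,0],4.5],
    [[0,0,0],[0,0,0],4.5]
  ]
}}

```text
clock: 9.62
position: [0.6261, -0.0163, 0.0437]
ee_rot: [0.0, 0.998, 0.063, -0.003]
contact_force: [-9.6, -2.0, 4.6]
width: 0.0452
gripper_force: 4.4
```

Run:
```python
from h import *
tcp(); cv2.imwrite("pics/w7.png",eyes.get_image("wrist")[:,:,::-1])
```

```text
tcp bay [[ 0.03897565 -0.00404905]] 0.04368763930359342 9.625 [-9.59590428 -2.01682553  4.61511667]
```

View pics/w7.png

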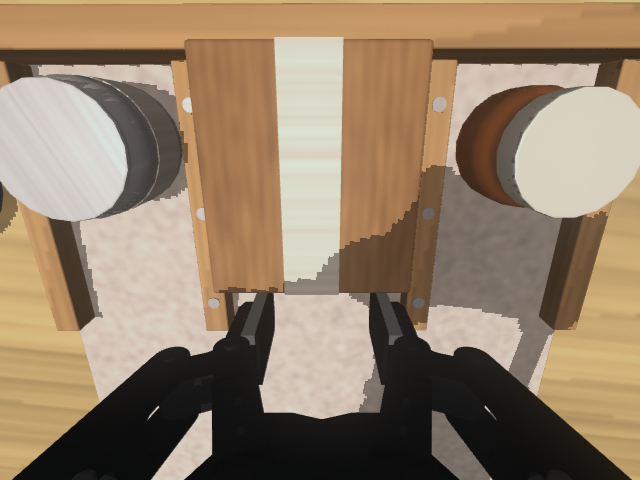

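The carton is at the stop board and centred: the tool has stalled while force climbs. Backing straight off, then lifting.

{"name": "drive_tool", "arguments": {
  "rows": [
    [[0,0,0],[-0.5,-0.06,0],4.5],
    [[0,0,0],[-1,-0.13,0],4.5],
    [[0,0,0],[-2,-0.25,0],4.5],
    [[0,0,0],[-2.5,-0.31,0],4.5],
    [[0,0,0],[-2,-0.25,2],4.5],
    [[0,0,0],[-1,-0.13,4],4.5],
    [[0,0,0],[-3,-0.4,5],4.5],
    [[0,0,0],[-4,-0.5,4],4.5]
  ]
}}

```text
clock: 10.68
position: [0.4699, -0.0366, 0.196]
ee_rot: [0.001, 0.998, 0.063, 0.002]
contact_force: [-0.1, -0.2, 0.2]
width: 0.0449
gripper_force: 0.0
```

{"name": "drive_tool", "arguments": {
  "rows": [
    [[0,0,0],[-5,-0.6,2],4.5],
    [[0,0,0],[-4,-0.5,0],4.5],
    [[0,0,0],[0,0,0],4.5],
    [[0,0,0],[0,0,0],4.5]
  ]
}}

```text
clock: 11.18
position: [0.3801, -0.0474, 0.2142]
ee_rot: [0.0, 0.998, 0.063, 0.002]
contact_force: [1.1, -0.3, 0.5]
width: 0.045
gripper_force: 0.0
```

Run:
```python
from h import *
tcp(); carton("top","t8",(315,150,372,225)); im=cv2.imread("pics/t8.png")[130:290,260:425]
cv2.imwrite("pics/v8.png",cv2.resize(im,None,fx=3.7,fy=3.7,interpolation=cv2.INTER_CUBIC))
```

```text
tcp bay [[-0.20903871 -0.00400831]] 0.21423217155397276 11.175 [ 1.07326084 -0.32464394  0.51130684]
t8 ((69.12255096435547, -12.681037902832031), (138.47744750976562, 168.70399475097656), 81.59600830078125) 1549
```

View pics/v8.png

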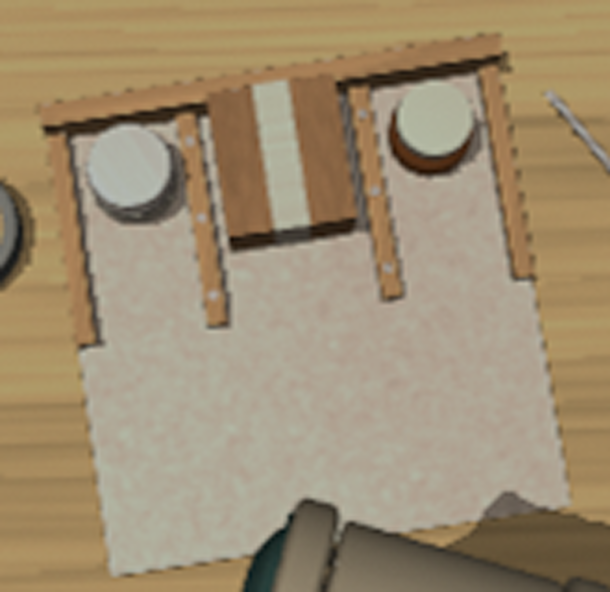

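The carton is straight and home against the stop board, with a gap to both rails. The tin and jar haven't moved, and the arm is clear.

```bash
python3 -c "
from rig import job
print(job.sign_off())"
```

```text
the job is handed in; nothing more can be done
None
```

The carton is fully home against the stop board, straight in the middle lane and clear of both rails in the last picture. The arm has withdrawn, and I handed the job in at about 11 s; no verdict came back.

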